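# Clamp a brass block in a turnbuckle clamp

### The arm

A 6-joint arm with a two-finger parallel gripper is mounted at the origin on the work surface; the furniture and walls round the work are solid. World frame = base frame: x ahead of the robot, y to its left, z up, the work surface at z = 0. Lengths are in m, angles in rad, forces in N, time in s.
With the tool pointing down it reaches from about 0.35 to 0.775 m from the base axis. Payload 7.3 kg.
Tool frame: the origin (TCP) lies at the centre of the arm's flange, where the gripper is bolted on; the fingertips stand 178 mm ahead of it and the grasp point (between the pads) lies 159 mm ahead of it (tip_extent is the distance from the TCP to the fingertips, in m); z points along the fingers, y is the line along which they close (so a half turn about z gives the same grasp; the last joint's range is limited). The gripper opens to 92 mm and grips with 3 to 60 N. Pads are 19 mm wide; open, the fingers measure 130 mm over their backs; the gripper's body (75 mm by 190 mm) begins 47 mm behind the grasp point.
Start: joints at [1.083, 0.342, 1.524, -0, 1.275, -0.146], TCP at [0.176, 0.495, 0.405] pointing down, gripper open.
Joint ranges: [-2.53, 2.53], [-0.77, 2.02], [0.04, 2.7], [-1, 4.14], [0.28, 2.66], [-3.11, 3.11]. Speed limits (rad/s): [2.57, 2.57, 3.14, 3.14, 3.14, 3.14].

### API

Orientations are given as [roll, pitch, yaw] about the fixed x, y, z axes, in that order (R = Rz(yaw) Ry(pitch) Rx(roll)).
In Python, from cell import * gives the robot as it stands.
- The arm moves only by the tool arm_command, never from a script. Its arguments are lists of equal length, an entry for each row: "xyz": the shift along the world's x, y, z in mm, a list of three; "spin": the turn about the world's z in degrees. In form: {"xyz": [[tx, ty, tz], ...], "spin": [spin, ...]}. A call has 1 to 20 rows; each row shifts and turns the commanded pose from where the row before left it; what a row does not reach is not made up. A row lasts 1/10 s, in which the tool goes at most 50 mm and 8.59 degrees, less where a joint would pass 70% of its speed; a pose out of reach is approached as far as the arm can. A call with a gripper value outside its range is refused whole. "jaw" is the opening, from -1 (shut) to 1 (fully open), set as the call begins (left out, the last holds). The fingers move at their own pace and stop on an object; "squeeze" is the grip in N (left out, the last holds). Time passes only in rows, so rows that do not move let the fingers close. It gives the time, the measured TCP pose, the force, the opening and the grip force at its end, in the units of the state.
- observe(): the state, without advancing time (a new reading comes with each control period).
- read_camera(name): name is "side" or "top"; returns a dict with "img" (384x512x3 uint8, red, green, blue), "depth" (384x512 float32, m along the optical axis (not along the pixel's ray), 0 where there is no reading), "fx", "fy", "cx", "cy" (pixels), "dist_coeffs" ([k1, k2, p1, p2, k3] as OpenCV has them; the pictures are not rectified), "world_from_camera" (4x4, takes a point from camera to world coordinates). Camera axes: x right, y up, looking along -z (the intrinsics and any distortion apply to the point x, -y, -z); pixel columns grow to the right and rows downward; lengths in m; the calibration is good to about 2 mm. A picture is of the moment at which its call begins.
- hand_in(): hands the job in; it is judged then, once.
The state is a dict: "time": time; "qpos": joint angles; "qvel": joint speeds; "joint_efforts": joint torques, N m; "tool_pos": TCP position; "tool_rot": TCP orientation; "contact_force": force on the tool from outside, world axes, zero at the start; "torque": the same for the moment, N m; "opening": finger opening in m; "grip_force": force on a finger pad.
Only numpy, scipy, OpenCV 4.12 (cv2) and the standard library are available. Lean on these libraries where they do the work, as an engineer would, in place of code of your own. Each camera call takes 0.05 s, during which the arm holds its last target. There are 200 camera calls.

### The job

Take the loose brass block from the bare table to the right of the clamp and lay it gently on the turnbuckle clamp's dark bed, lengthwise between the two jaws and centred across the bed, and let go of it. Then turn the blue hexagonal sleeve, re-gripping as needed, its top moving away from the robot, so that both threaded ends draw in and both jaws hold the block firmly. Leave the timer, the screwdriver and the black adapter where they are.

Things in the scene. Friction and masses are not known exactly. Their poses are not given: they have to be found in the camera images.
- clamp: Turnbuckle clamp fixed to the table. Aluminium base plate 14 mm thick, x -45 to +145 mm, y -115 to +115 mm in its own frame. Origin on the table right under the middle of the sleeve; own y axis (to the left) runs along the sleeve, own x axis from the sleeve to the bed, away from the robot (yaw within 0.3 rad); z up.
- sleeve_center (a point): Middle of the blue sleeve, on its axis, 110 mm above the table; axes as the clamp's. Hexagonal prism 34 mm across flats, 60 mm long (y +-30 mm), a round 31 mm collar 10 mm long at each end. Nothing else within 70 mm in x of it rises above z = 40 mm between the posts: grip two parallel flats with the tool anywhere from 45 degrees leaning to the robot to 45 degrees leaning away.
- sleeve (a joint): Sleeve angle (rad, 0 to 3.0), growing as its top turns away from the robot (right-handed about the clamp's +y). At 0 two flats are upright, facing the clamp's -x and +x; flats repeat every 1.047 rad. Each rad draws both jaws in 4 mm. Starts at 0 to 0.9; with the block between the jaws tight at about 2.5, with hardly any give. Needs about 0.2 N m to turn, stays where left.
- seat (a point): Centre of the top of the dark steel bed, 24 mm above the table, 100 mm in x from the sleeve axis; axes as the clamp's. The bed is 30 mm wide (x), 96 mm long (y) and 10 mm higher than the base plate around it.
- jaw_left: Left (+y) grey carriage: post at the sleeve's rod (34 x 16 mm, top at z 128 mm), 16 mm arm low along the base, jaw at the bed 46 mm wide, top at z 60 mm. Post and black rubber jaw face have their inner side at y = +65 mm when the sleeve is at 0. Origin coincides with the clamp's then, and moves to -y as it draws in.
- jaw_right: Right (-y) carriage, the mirror image of the left one, moving to +y as it draws in.
- brass_block: Loose brass block 110 x 38 x 38 mm (x, y, z), 0.5 to 0.8 kg. Origin at the centre of its underside, x axis along its length. It lies flat on the table at first; grip it across its 38 mm width. On the bed its length lies along the clamp's y axis (either end first).
- white_timer: Bystander: white timer 70 x 50 x 19 mm lying on the table, origin at the centre of its underside.
- screwdriver: Bystander: red screwdriver 160 x 18 x 19 mm lying on the table, origin at the centre of its underside.
- black_adapter: Bystander: black power adapter 48 x 106 x 30 mm lying on the table, origin at the centre of its underside.
There are look-alikes about, which are no part of the job. Of the things like the brass_block, leave any that is turquoise or white; of the rest the larger one is meant.

How it is judged:
On the way, in this order (a step that is already met when the one before it is completed fails the run):
1. the brass block lies on the bed between the open jaws, released (z of brass_block in the frame of seat between -0.004 and 0.004 m and x of brass_block in the frame of seat between -0.01 and 0.01 m and angle between the x axis of brass_block and the y axis of seat, either way round below 0.2 rad and contact force between the fingers and brass_block below 0.1 N), for 0.2 s.
2. the sleeve has been turned until both jaws press on the block (contact force between each of jaw_left, jaw_right and brass_block above 4 N), for 0.2 s.
At the end, for the whole second after the job is handed in: Both jaws press on the block with more than 4 N; the block lies flat on the bed (within 4 mm in height, 4 degrees), within 10 mm of the bed's middle across it and 4 mm along it, its length along the bed within 4 degrees; the block and the sleeve are at rest (all of step 2 and z of brass_block in the frame of seat between -0.004 and 0.004 m and x of brass_block in the frame of seat between -0.01 and 0.01 m and y of brass_block in the frame of seat between -0.004 and 0.004 m and angle between the x axis of brass_block and the y axis of seat, either way round below 0.07 rad and angle between brass_block's own z axis and vertical below 0.07 rad and linear speed of brass_block below 0.02 m/s and velocity of joint sleeve between -0.05 and 0.05 rad/s); the robot touches nothing.
It fails at once if the block is dropped or thrown on to the bed (horizontal distance between brass_block and seat below 0.04 m and linear speed of brass_block above 0.6 m/s).
It fails at once if a bystander is disturbed (distance of any of white_timer, screwdriver, black_adapter from where it was at the start of the episode above 0.03 m).
It also fails if it takes over 72 s, if anything falls off the work surface, if the arm or the gripper's body presses on something with over 40 N, if the wrist force passes 120 N, or if a joint passes its speed limit or range.

## Working session

There is one attempt and no reset: what is moved stays moved. The work goes in short steps, Python scripts to look and compute and a tool call to move; the robot and the scene stay as the last step left them, time stands still between calls to the robot, and variables do not carry over. Pictures are saved under pics/ and viewed, at most 10 in all, crops included, and the job is handed in when it is done.

Besides the shell and the picture viewer there is one more tool, called after "Request:" as name(argument=value, ...), one argument or row to a line, values as JSON. arm_command: Moves the arm, as the interface text tells. Its arguments: {"type":"object","properties":{"xyz":{"type":"array","items":{"type":"array","items":{"type":"number"}}},"spin":{"type":"array","items":{"type":"number"}},"jaw":{"type":"number"},"squeeze":{"type":"number"}},"required":["xyz","spin"]}

```bash
ls; mkdir -p pics; python3 - <<'E'
from cell import *
import cv2
s=observe(); print(s['time'],s['tool_pos'],s['tool_rot'],s['opening'])
for n in('top','side'):
    c=read_camera(n); cv2.imwrite(f'pics/{n}0.png',cv2.resize(c['img'][:,:,::-1],(800,600)))
    import pickle; pickle.dump(c,open(f'{n}0.pkl','wb'))
    print(n,c['fx'],c['cx'],c['dist_coeffs'],c['world_from_camera'])
E
```

```text
pics
0.0 [0.17589163 0.4945147  0.40405645] [-3.14011629e+00 -2.06433206e-04  2.79977604e+00] 0.0921931892635718
top 475.26277008387825 260.3877685515024 [0.05972616 0.         0.         0.         0.        ] [[ 0.00819364  0.99886361 -0.04695049  0.46174364]
 [-0.99975159  0.00720963 -0.02108956 -0.02702971]
 [-0.0207271   0.04711163  0.99867456  1.46144973]
 [ 0.          0.          0.          1.        ]]
side 457.5476198503104 249.62599298576285 [-0.15945357  0.          0.          0.          0.        ] [[ 0.79636893 -0.52551331  0.29938652  0.94895766]
 [ 0.60469268  0.70161742 -0.3769347  -0.56032815]
 [-0.0119706   0.48121592  0.87652036  1.34289377]
 [ 0.          0.          0.          1.        ]]
```

View pics/top0.png

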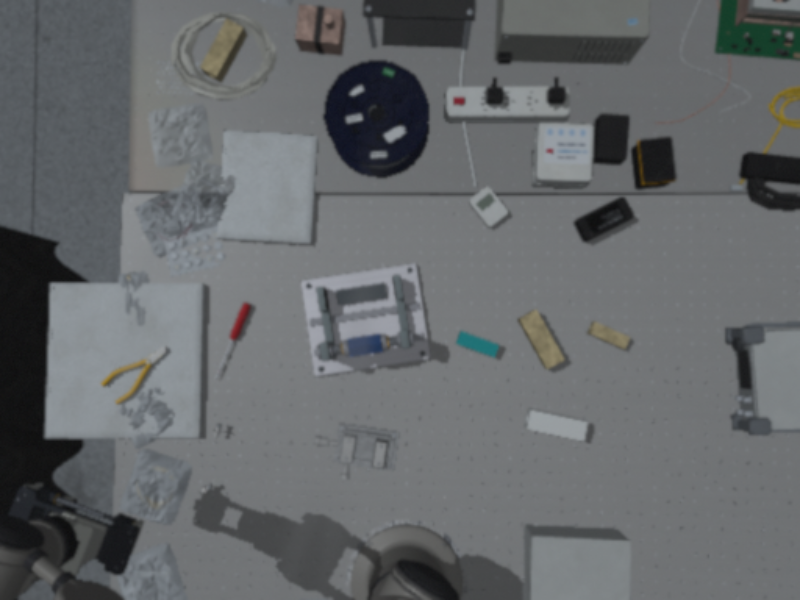

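View pics/side0.png

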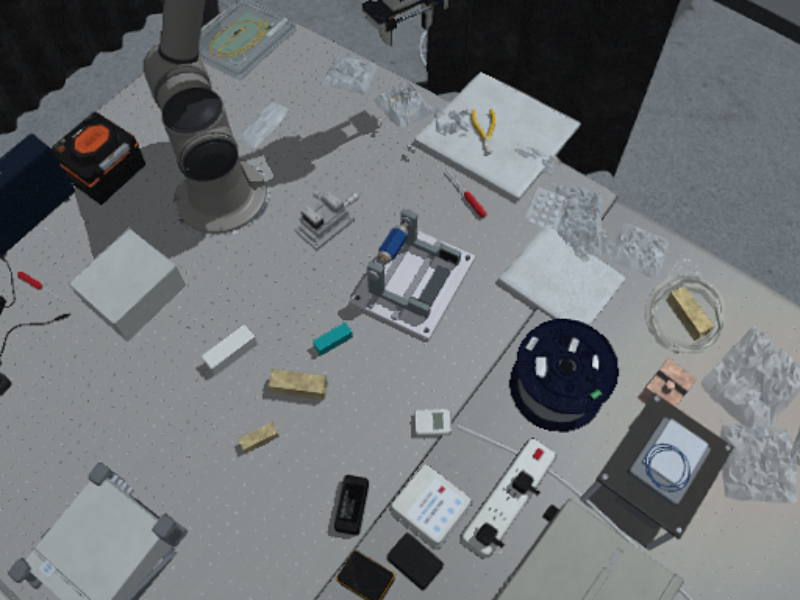

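The top view shows the clamp at about (365,320) with its blue sleeve at (365,345), and the larger brass block at (541,339). The smaller brass look-alike is at (609,335). The side view agrees: sleeve (393,243), block (297,384). Next I'll measure with depth and colour in both views.

```bash
cat > h.py <<'E'
import numpy as np, cv2
def cloud(c):
    h,w=c['depth'].shape
    K=np.array([[c['fx'],0,c['cx']],[0,c['fy'],c['cy']],[0,0,1]])
    u,v=np.meshgrid(np.arange(w),np.arange(h))
    p=cv2.undistortPoints(np.stack([u,v],-1).reshape(-1,1,2).astype(float),K,np.array(c['dist_coeffs'])).reshape(h,w,2)
    d=c['depth']; P=np.stack([p[...,0]*d,-p[...,1]*d,-d],-1)
    M=c['world_from_camera']; return P@M[:3,:3].T+M[:3,3]
def rect(m,X,z0,z1):
    q=X[m&(X[...,2]>z0)&(X[...,2]<z1)]
    r=cv2.minAreaRect((q[:,:2]*1000).astype(np.float32)); return len(q),np.round(q[:,2].mean()*1000,1),r
E
python3 - <<'E'
from h import *; import pickle
for n,box,sbox in(('top',(325,195,365,240),(210,205,255,235)),('side',(168,232,212,262),(235,140,265,170))):
    c=pickle.load(open(n+'0.pkl','rb')); X=cloud(c); hsv=cv2.cvtColor(c['img'],cv2.COLOR_RGB2HSV)
    def sub(b):
        m=np.zeros(X.shape[:2],bool); m[b[1]:b[3],b[0]:b[2]]=1; return m&(c['depth']>0)
    br=sub(box)&(hsv[...,0]<35)&(hsv[...,1]>50)
    print(n,'brass',rect(br,X,.03,.046), X[sub(box)&~br][:,2].mean())
    bl=sub(sbox)&(hsv[...,0]>100)&(hsv[...,0]<130)&(hsv[...,1]>100)
    q=X[bl]; print('sleeve',len(q),np.percentile(q,[2,50,98],axis=0).round(4).tolist())
    d=q[:,:2]-q[:,:2].mean(0); _,_,v=np.linalg.svd(d); print(v[0],np.degrees(np.arctan2(v[0][1],v[0][0])),'means',q.mean(0))
    # base plate + bed + jaws
    allm=(c['depth']>0)&(X[...,0]>.35)&(X[...,0]<.75)&(X[...,1]>-.08)&(X[...,1]<.25)
    print('plate',rect(allm,X,.010,.018)); 
    print('bed',rect(allm&(c['img'].max(-1)<110),X,.0205,.028))
    print('post tops',[ (len(q),q.mean(0).round(4).tolist()) for s in(-1,1) for q in [X[allm&(X[...,2]>.122)&(X[...,2]<.134)&(s*(X[...,1]-.073)>0)]]])
    print('jaw tops',[ (len(q),q.mean(0).round(4).tolist()) for s in(-1,1) for q in [X[allm&(X[...,2]>.056)&(X[...,2]<.064)&(s*(X[...,1]-.073)>0)]]])
c=pickle.load(open('top0.pkl','rb'));i=c['img'][160:250,180:400,::-1];cv2.imwrite('pics/c1.png',cv2.resize(i,(792,324),interpolation=cv2.INTER_CUBIC))
c=pickle.load(open('side0.pkl','rb'));i=c['img'][125:225,215:310,::-1];cv2.imwrite('pics/c2.png',cv2.resize(i,(570,600),interpolation=cv2.INTER_CUBIC))
E
```

```text
top brass (457, np.float64(38.3), ((462.24005126953125, -253.58786010742188), (109.09032440185547, 38.82478332519531), 28.500444412231445)) 0.0014524851050217913
sleeve 83 [[0.4395, 0.0492, 0.1194], [0.4509, 0.0607, 0.1268], [0.4648, 0.0746, 0.132]]
[-0.86385753 -0.50373621] -149.75250462617328 means [0.45139251 0.06099393 0.12639202]
plate (2784, np.float64(14.4), ((554.4476318359375, 103.65545654296875), (391.3622131347656, 290.12109375), 0.13611719012260437))
bed (285, np.float64(23.9), ((573.3623657226562, 92.40972900390625), (331.7774963378906, 203.0397491455078), 8.27314567565918))
post tops [(193, [0.457, 0.0333, 0.1268]), (219, [0.4437, 0.1155, 0.1267])]
jaw tops [(63, [0.5596, 0.0208, 0.0603]), (67, [0.5355, 0.1644, 0.0598])]
side brass (428, np.float64(37.8), ((466.43975830078125, -256.0137023925781), (108.06961822509766, 40.45676803588867), 28.722007751464844)) 0.0004613482146023127
sleeve 190 [[0.4359, 0.0477, 0.1043], [0.4575, 0.0757, 0.1249], [0.4715, 0.1051, 0.1314]]
[ 0.17350606 -0.9848328 ] -80.00826846044575 means [0.45606002 0.07608803 0.12275235]
plate (1800, np.float64(14.4), ((558.3652954101562, 94.74119567871094), (399.2149353027344, 291.9796142578125), 3.689838409423828))
bed (268, np.float64(24.1), ((497.94647216796875, 66.46946716308594), (168.1941680908203, 184.02040100097656), 12.628292083740234))
post tops [(142, [0.4601, 0.0329, 0.1265]), (138, [0.4471, 0.1143, 0.1267])]
jaw tops [(73, [0.5407, 0.0143, 0.0599]), (58, [0.5297, 0.1606, 0.0595])]
```

View pics/c1.png

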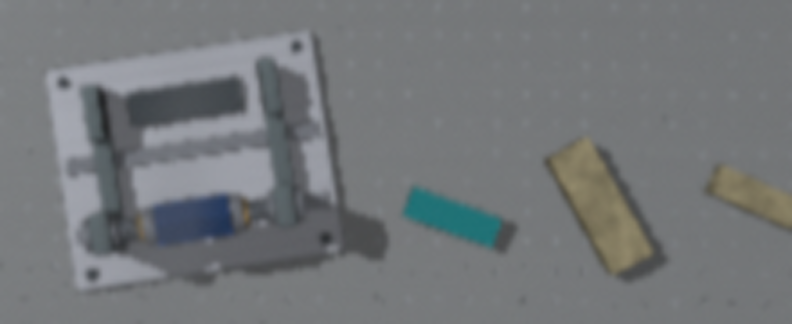

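View pics/c2.png

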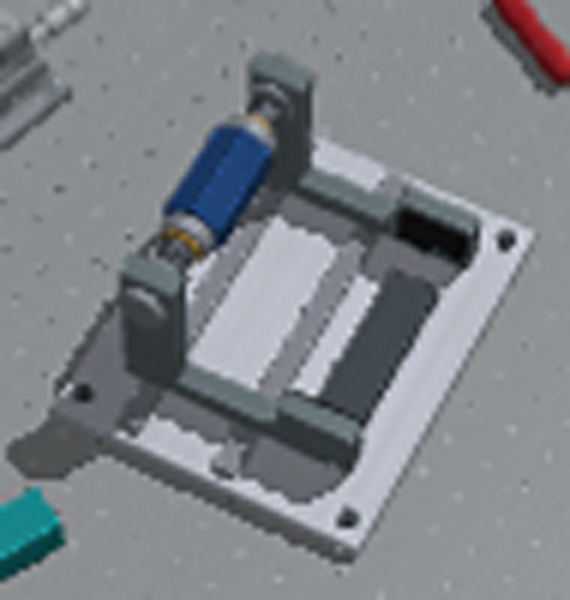

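The top crop shows the plate holes at (63,83), (297,46), (327,237) and (92,274), with the bed centred near (187,102). The side crop shows the same clamp with holes at (507,240), (347,518) and (84,393), and the jaws well open.

```bash
cat >> h.py <<'E'
def ray(c,uv,z):
    K=np.array([[c['fx'],0,c['cx']],[0,c['fy'],c['cy']],[0,0,1]])
    p=cv2.undistortPoints(np.array(uv,float).reshape(-1,1,2),K,np.array(c['dist_coeffs'])).reshape(-1,2)
    M=c['world_from_camera']; d=np.c_[p[:,0],-p[:,1],-np.ones(len(p))]@M[:3,:3].T
    return M[:3,3]+d*((z-M[2,3])/d[:,2])[:,None]
E
python3 - <<'E'
from h import *; import pickle
T=pickle.load(open('top0.pkl','rb'));S=pickle.load(open('side0.pkl','rb'))
def t(a): return (np.array(a)+.5)/3.6+[180,160]-.5
def s(a): return (np.array(a)+.5)/6+[215,125]-.5
np.set_printoptions(suppress=True,precision=1)
h=ray(T,t([(63,83),(297,46),(327,237),(92,274)]),.014)[:,:2]*1000; print('holesT',h,h.mean(0),[np.linalg.norm(h[i]-h[(i+1)%4]) for i in range(4)])
a=h[0]-h[1]+h[3]-h[2]; b=h[0]-h[3]+h[1]-h[2]; print('yaw',np.degrees([np.arctan2(-a[0],a[1]),np.arctan2(b[1],b[0])]))
g=ray(S,s([(507,240),(347,518),(84,393)]),.014)[:,:2]*1000; print('holesS',g,'centre',(g[0]+g[2])/2)
e=ray(T,t([(128,95),(240,77),(245,110),(135,125)]),.024)[:,:2]*1000; print('bed',e,e.mean(0))
for n,c in(('top',T),('side',S)):
    X=cloud(c)*1000
    yaw=np.arctan2(b[1],b[0]); ex=np.array([np.cos(yaw),np.sin(yaw)]); ey=np.array([-ex[1],ex[0]])
    o=h.mean(0)-50*ex; q=X[...,:2]-o; C=np.stack([q@ex,q@ey,X[...,2]],-1)
    m=(abs(C[...,0])<26)&(abs(C[...,1])<25)&(C[...,2]>90)&(C[...,2]<135); Q=C[m]
    # facets: fit orientation theta by brute force: signed distance to hex
    best=[]
    for th in np.arange(0,1.047,.02):
      for dx in np.arange(-8,9,1.):
        ang=th+np.arange(6)*np.pi/3   # normal at angle ang from +x toward -z
        r=np.max((Q[:,[0]]-dx)*np.cos(ang)-(Q[:,[2]]-110)*np.sin(ang),axis=1)-17
        best.append((np.median(abs(r)),round(th,2),dx))
    print(n,len(Q),'origin',o,sorted(best)[:4])
    m=(abs(C[...,0])<30)&(abs(C[...,1])<90)&(abs(C[...,2]-128)<4)&(abs(C[...,1])>40)
    for sg in(-1,1): k=C[m&(sg*C[...,1]>0)]; print('post',np.percentile(k,[3,50,97],axis=0))
E
```

```text
holesT [[562.8 197.3]
 [595.6  -1.3]
 [434.1 -27.9]
 [401.3 170.3]] [498.4  84.6] [np.float64(201.2531488606121), np.float64(163.7257709679939), np.float64(200.92500453143748), np.float64(163.73351509753897)]
yaw [9.4 9.4]
holesS [[566.8 197. ]
 [597.3  -1.4]
 [435.6 -26.2]] centre [501.2  85.4]
bed [[552.3 140.7]
 [568.2  46.4]
 [540.4  41.9]
 [527.  134.5]] [547.   90.9]
top 210 origin [449.1  76.4] [(np.float64(1.5655236070679148), np.float64(0.86), np.float64(2.0)), (np.float64(1.5741743925974738), np.float64(0.74), np.float64(3.0)), (np.float64(1.576592302551398), np.float64(0.82), np.float64(2.0)), (np.float64(1.5774566344539647), np.float64(0.8), np.float64(2.0))]
post [[-14.6 -85.3 124.3]
 [ -0.2 -72.6 127.3]
 [ 15.1 -62.9 131.5]]
post [[-14.1  42.9 124.5]
 [  1.1  71.8 127.4]
 [ 15.8  82.9 131.8]]
side 160 origin [449.1  76.4] [(np.float64(1.1893705124083027), np.float64(1.02), np.float64(2.0)), (np.float64(1.1988938200553063), np.float64(0.12), np.float64(2.0)), (np.float64(1.2020160519214649), np.float64(1.04), np.float64(2.0)), (np.float64(1.210424428781078), np.float64(0.06), np.float64(3.0))]
post [[-11.8 -84.6 124.3]
 [  3.8 -74.4 128.2]
 [ 18.5 -44.2 131.1]]
post [[-11.4  62.1 124.5]
 [  3.9  70.7 127.4]
 [ 18.9  82.6 131.2]]
```

```bash
python3 - <<'E'
from h import *; import pickle
np.set_printoptions(suppress=True,precision=0)
p=np.array([.1759,.4945,.4040]); yaw=2.79978
ex=np.array([np.cos(yaw),np.sin(yaw)]); ty=np.array([np.sin(yaw),-np.cos(yaw)])
for n in('top','side'):
    c=pickle.load(open(n+'0.pkl','rb')); X=cloud(c); q=X[...,:2]-p[:2]; G=np.stack([q@ex,q@ty,p[2]-X[...,2]],-1)*1000
    m=(c['depth']>0)&(abs(G[...,0])<120)&(abs(G[...,1])<140)
    for z in range(-20,185,20):
        k=G[m&(G[...,2]>=z)&(G[...,2]<z+20)]
        if len(k): print(n,z,len(k),'x',np.percentile(k[:,0],[2,98]),'y',np.percentile(k[:,1],[2,98]))
c=pickle.load(open('side0.pkl','rb'));i=c['img'][0:60,215:310,::-1];cv2.imwrite('pics/c3.png',cv2.resize(i,(760,480),interpolation=cv2.INTER_CUBIC))
E
```

```text
top -20 48 x [-36.   6.] y [-40.  10.]
top 0 471 x [-34.  31.] y [-51.  13.]
top 20 84 x [-33.  24.] y [-52. -10.]
top 40 111 x [-21.  24.] y [-52.  10.]
top 60 1122 x [-34.  33.] y [-95.  91.]
top 80 441 x [-35.  12.] y [-92.  82.]
top 100 44 x [-35.  -0.] y [-87.  85.]
top 120 10 x [-6. -2.] y [46. 54.]
top 140 11 x [-9.  5.] y [45. 60.]
top 160 24 x [-10.  13.] y [44. 62.]
side 40 36 x [-27.  -1.] y [-52. -14.]
side 60 311 x [-38.  29.] y [-96.  19.]
side 80 196 x [-40.  25.] y [-94.  80.]
side 100 80 x [-38.  34.] y [-90.  86.]
side 120 30 x [-15.   9.] y [-65.  65.]
side 140 57 x [-15.   9.] y [-66.  61.]
side 160 38 x [-14.   7.] y [-63.  60.]
```

View pics/c3.png

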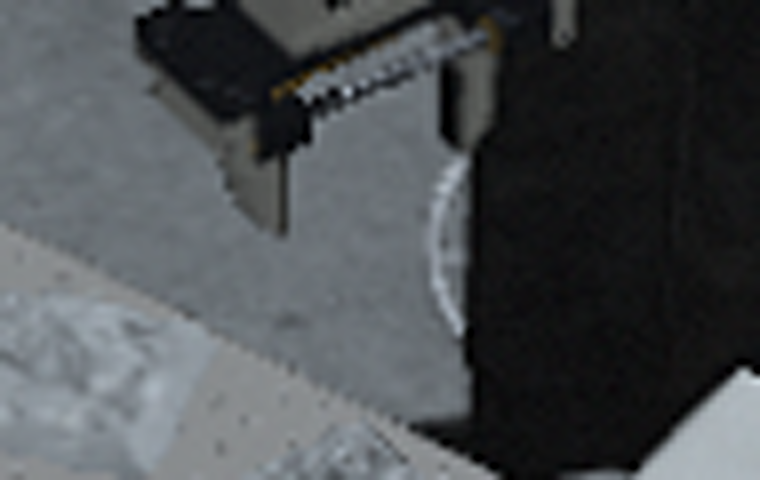

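The crop shows the open gripper at (280–480, 20–230). The depth confirms a body 190 mm wide along the closing line, so it won't clear the sleeve directly over the bed's centre. My plan:
1. Grip the block shallowly and lay it about 11 mm towards +x on the bed.
2. Push it to the centre with both fingertips.
3. Turn the sleeve by pushing its flats down with the closed fingertips, since only spin about z is available.

Request:
arm_command(
  xyz=[
    [36,-10,-5],
    [36,-10,-5],
    [36,-10,-5],
    [36,-10,-5],
    [36,-10,-5],
    [36,-10,-5],
    [36,-10,-5],
    [36,-10,-5],
    [0,-35,0],
    [0,-35,0],
    [0,-35,0],
    [0,-35,0],
    [0,-35,0],
    [0,-35,0],
    [0,-35,0],
    [0,-35,0],
    [0,-35,0],
    [0,-35,0],
    [0,-35,0],
    [0,-35,0],
  ],
  spin=[-6.6,-6.6,-6.6,-6.6,-6.6,-6.6,-6.6,-6.6,-6.6,-6.6,-6.6,-6.6,-6.6,-6.6,-6.6,-6.6,-6.6,-6.6,-6.6,-6.6],
  jaw=1,
  squeeze=50,
)

```text
time: 2.1
tool_pos: [0.4636, -0.0067, 0.3645]
tool_rot: [-3.141, 0.0, 0.491]
contact_force: [0.5, -0.7, 0.0]
opening: 0.0919
grip_force: 0.0
```

Request:
arm_command(
  xyz=[
    [0,-32,0],
    [0,-32,0],
    [0,-32,-10],
    [0,-32,-20],
    [0,-32,-20],
    [0,-32,-20],
    [0,-32,-20],
    [0,-25,-20],
    [0,0,-10],
    [0,0,-10],
    [0,0,-10],
    [0,0,-7],
    [0,0,0],
  ],
  spin=[0,0,0,0,0,0,0,0,0,0,0,0,0],
)

```text
time: 3.4
tool_pos: [0.4639, -0.2534, 0.2171]
tool_rot: [-3.14, 0.001, 0.497]
contact_force: [0.1, -1.1, 0.4]
opening: 0.0917
grip_force: 0.0
```

```bash
python3 - <<'E'
from cell import *; from h import *
s=observe(); print(s['tool_pos'],s['tool_rot'])
c=read_camera('side'); i=c['img'][200:275,140:235,::-1];j=c['img'][125:200,215:310,::-1]
cv2.imwrite('pics/c4.png',np.vstack([cv2.resize(k,(380,300),interpolation=cv2.INTER_CUBIC) for k in(i,j)]))
E
```

```text
[ 0.46392194 -0.25339853  0.21710931] [-3.14033862e+00  5.79501864e-04  4.97138707e-01]
```

View pics/c4.png

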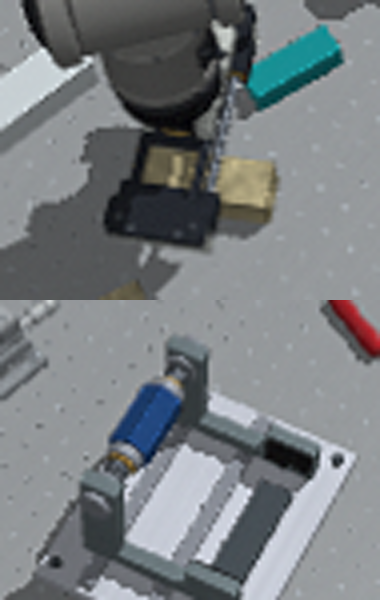

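The picture shows the gripper straddling the block (top half, about (200,190)), clear of the turquoise one. I'll descend 7 mm and close.

Request:
arm_command(
  xyz=[
    [0,-1,-4],
    [0,0,-3],
    [0,0,0],
  ],
  spin=[0.2,0,0],
)

```text
time: 3.75
tool_pos: [0.4639, -0.2553, 0.2106]
tool_rot: [-3.141, 0.0, 0.5]
contact_force: [-0.3, -0.9, 0.6]
opening: 0.0915
grip_force: 0.0
```

Request:
arm_command(
  xyz=[
    [0,0,0],
    [0,0,0],
    [0,0,0],
    [0,0,0],
    [0,0,0],
    [0,0,0],
    [0,0,0],
    [0,0,0],
  ],
  spin=[0,0,0,0,0,0,0,0],
  jaw=-1,
  squeeze=55,
)

```text
time: 4.55
tool_pos: [0.4641, -0.2556, 0.2108]
tool_rot: [3.141, -0.0, 0.499]
contact_force: [1.3, -1.4, -0.2]
opening: 0.0365
grip_force: 55.0
```

Request:
arm_command(
  xyz=[
    [0,0,3],
    [0,0,5],
    [0,0,10],
    [0,0,10],
    [0,0,20],
    [0,0,0],
  ],
  spin=[0,0,0,0,0,0],
)

```text
time: 5.15
tool_pos: [0.4647, -0.2559, 0.2616]
tool_rot: [3.136, -0.002, 0.5]
contact_force: [0.6, -0.9, -6.3]
opening: 0.0369
grip_force: 55.0
```

Request:
arm_command(
  xyz=[
    [0,0,20],
    [0,10,20],
    [4,25,20],
    [7,25,20],
    [7,25,0],
    [7,25,0],
    [7,25,0],
    [7,25,0],
    [7,25,0],
    [7,25,0],
    [7,25,0],
    [7,25,0],
    [7,25,0],
    [7,25,0],
    [7,25,0],
    [7,15,0],
    [7,1,0],
    [0,0,0],
    [0,0,0],
  ],
  spin=[0,4.7,4.7,4.7,4.7,4.7,4.7,4.7,4.7,4.7,4.7,4.7,4.7,4.7,4.7,4.7,0.35,0,0],
)

```text
time: 7.05
tool_pos: [0.5658, 0.0949, 0.3382]
tool_rot: [-3.14, 0.0, 1.734]
contact_force: [0.0, 0.1, -6.7]
opening: 0.0364
grip_force: 55.0
```

```bash
python3 - <<'E'
from cell import *; from h import *
import pickle
s=observe(); print(s['tool_pos'],s['tool_rot'],s['contact_force'])
c=read_camera('side'); pickle.dump(c,open('side1.pkl','wb')); i=c['img'][85:205,190:320,::-1]
cv2.imwrite('pics/c5.png',cv2.resize(i,(650,600),interpolation=cv2.INTER_CUBIC))
E
```

```text
[0.56578353 0.0949418  0.33823511] [-3.14044350e+00  2.22878511e-04  1.73431224e+00] [ 0.01466265  0.13550874 -6.66620766]
```

View pics/c5.png

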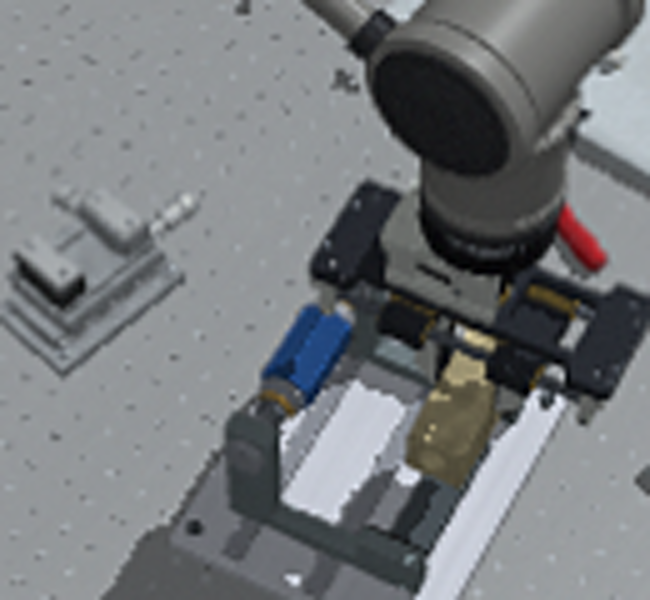

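The picture shows the block held over the bed at about (455,420), lengthwise between the jaws. It needs to go 5 mm towards the sleeve and then down.

Request:
arm_command(
  xyz=[
    [-2,0,-15],
    [-2,0,-20],
    [-1,0,-20],
    [0,0,-20],
    [0,0,-10],
    [0,0,-7],
    [0,0,0],
    [0,0,0],
  ],
  spin=[0,0,0,0,0,0,0,0],
)

```text
time: 7.9
tool_pos: [0.5613, 0.0955, 0.2475]
tool_rot: [3.14, 0.0, 1.736]
contact_force: [0.7, 0.1, -6.8]
opening: 0.0369
grip_force: 55.0
```

```bash
python3 - <<'E'
from cell import *; from h import *
s=observe(); print(s['tool_pos'],s['tool_rot'],s['contact_force'],s['torque'])
c=read_camera('side'); i=c['img'][85:205,190:320,::-1]
cv2.imwrite('pics/c6.png',cv2.resize(i,(650,600),interpolation=cv2.INTER_CUBIC))
E
```

```text
[0.5612812  0.09549649 0.2474887 ] [3.14017563e+00 1.72380399e-04 1.73563967e+00] [ 0.7267232   0.05569038 -6.79985586] [-0.04645265  0.03030379  0.00326722]
```

View pics/c6.png

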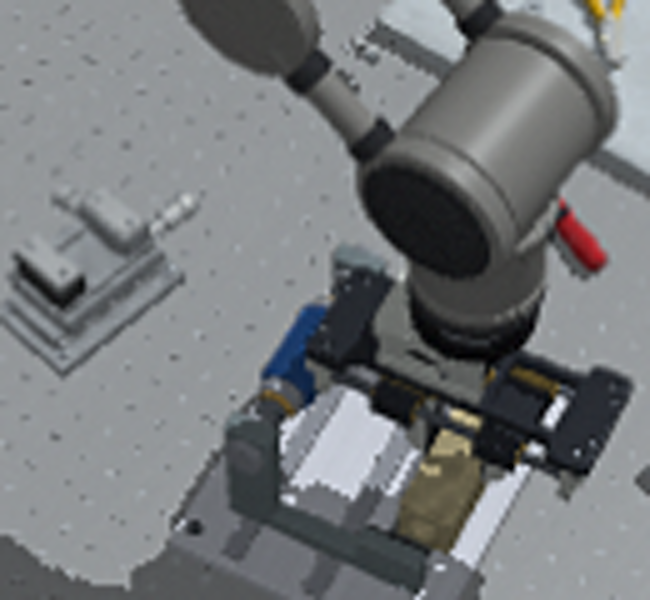

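The picture shows the block just above the bed at (440,490), with the gripper body passing beside the sleeve at (310,345). I'll lower it slowly.

Request:
arm_command(
  xyz=[
    [-1,0,-3],
    [0,0,-3],
    [0,0,-3],
    [0,0,-2],
    [0,0,0],
    [0,0,0],
  ],
  spin=[0,0,0,0,0,0],
)

```text
time: 8.55
tool_pos: [0.56, 0.0956, 0.2357]
tool_rot: [-3.142, 0.0, 1.736]
contact_force: [-0.5, -0.5, -8.2]
opening: 0.0365
grip_force: 55.0
```

Request:
arm_command(
  xyz=[
    [0,0,-1],
    [0,0,0],
    [0,0,0],
  ],
  spin=[0,0,0],
)

```text
time: 8.85
tool_pos: [0.56, 0.0957, 0.2349]
tool_rot: [3.141, 0.0, 1.736]
contact_force: [0.6, -0.4, -6.2]
opening: 0.0368
grip_force: 55.0
```

Request:
arm_command(
  xyz=[
    [0,0,-1],
    [0,0,0],
    [0,0,0],
  ],
  spin=[0,0,0],
)

```text
time: 9.15
tool_pos: [0.56, 0.0956, 0.2348]
tool_rot: [3.14, 0.0, 1.736]
contact_force: [-2.8, 0.2, 5.8]
opening: 0.0369
grip_force: 55.0
```

Request:
arm_command(
  xyz=[
    [0,0,0],
    [0,0,0],
    [0,0,0],
    [0,0,0],
  ],
  spin=[0,0,0,0],
  jaw=0.2,
)

```text
time: 9.55
tool_pos: [0.5601, 0.0956, 0.2337]
tool_rot: [3.141, 0.0, 1.736]
contact_force: [-0.6, 0.7, 0.0]
opening: 0.0552
grip_force: 0.0
```

Request:
arm_command(
  xyz=[
    [0,0,3],
    [0,0,5],
    [0,0,10],
    [0,0,20],
    [0,0,25],
    [0,0,25],
    [0,0,0],
  ],
  spin=[0,0,0,0,0,0,0],
)

```text
time: 10.25
tool_pos: [0.5608, 0.0957, 0.3262]
tool_rot: [3.134, 0.001, 1.736]
contact_force: [0.3, -0.1, 0.5]
opening: 0.0555
grip_force: 0.0
```

```bash
cat > blk.py <<'E'
from cell import *; from h import *
import sys
np.set_printoptions(suppress=True,precision=1)
s=observe(); print(s['tool_pos']*1000,s['tool_rot'],s['opening'])
yaw=np.radians(9.4); ex=np.array([np.cos(yaw),np.sin(yaw)]); ey=np.array([-ex[1],ex[0]])
out=[]
for n,o in(('top',(449.1,76.4)),('side',(451.9,77.2))):
    c=read_camera(n); X=cloud(c)*1000; q=X[...,:2]-np.array(o); C=np.stack([q@ex,q@ey,X[...,2]],-1)
    hsv=cv2.cvtColor(c['img'],cv2.COLOR_RGB2HSV)
    m=(hsv[...,0]<35)&(hsv[...,1]>50)&(abs(C[...,0]-100)<50)&(abs(C[...,1])<80)
    k=C[m&(C[...,2]>55)&(C[...,2]<70)]
    if len(k)>20: print(n,len(k),'z',np.percentile(k[:,2],[5,50,95]),cv2.minAreaRect(k[:,:2].astype(np.float32)))
    b=(0,0) if 0 else None
    out.append(cv2.resize(c['img'][165:240,185:285,::-1] if n=='top' else c['img'][125:210,215:310,::-1],(400,340),interpolation=cv2.INTER_CUBIC))
    for sg in(-1,1):
        k=C[(abs(C[...,0])<12)&(sg*C[...,1]>40)&(sg*C[...,1]<95)&(abs(C[...,2]-128)<4)]
        if len(k)>20: print(n,'post y',np.percentile(k[:,1],[5,50,95]))
cv2.imwrite(sys.argv[1],np.hstack(out))
E
python3 blk.py pics/c7.png
```

```text
[560.8  95.7 326.2] [3.1 0.  1.7] 0.055460720305878536
top 25 z [58.3 62.6 66.5] ((102.9901123046875, -42.62791442871094), (12.184814453125, 20.510744094848633), 80.99549865722656)
top post y [-84.3 -70.3 -57.8]
side 332 z [57.2 62.2 67.3] ((110.887451171875, -3.319549560546875), (38.21023178100586, 130.993896484375), 0.9956647753715515)
side post y [-88.5 -75.6 -63.7]
```

Request:
arm_command(
  xyz=[
    [5,1,5],
    [5,1,0],
    [5,1,0],
    [5,1,0],
    [5,1,0],
    [5,1,0],
    [5,1,0],
    [5,0,0],
    [6,0,0],
    [0,0,0],
    [0,0,0],
    [0,0,-20],
    [0,0,-25],
    [0,0,-25],
    [0,0,-20],
    [0,0,-15],
    [0,0,-10],
    [0,0,-5],
    [0,0,0],
  ],
  spin=[-8.2,-8.2,-8.2,-8.2,-8.2,-8.2,-8.2,-8.2,-8.2,-8.2,-8.0,0,0,0,0,0,0,0,0],
)

```text
time: 12.25
tool_pos: [0.6057, 0.1026, 0.206]
tool_rot: [-3.142, 0.001, 0.165]
contact_force: [-0.3, 0.7, -0.7]
opening: 0.0553
grip_force: 0.0
```

Request:
arm_command(
  xyz=[
    [-5,-1,2],
    [-5,-1,1],
    [-3,0,0],
    [-2,0,0],
    [-2,0,0],
  ],
  spin=[0,0,0,0,0],
)

```text
time: 12.75
tool_pos: [0.5891, 0.1005, 0.2103]
tool_rot: [3.141, -0.002, 0.165]
contact_force: [3.3, -1.5, 0.2]
opening: 0.0549
grip_force: 1.3
```

Request:
arm_command(
  xyz=[
    [-2,-1,0],
    [-2,0,0],
    [-2,0,0],
  ],
  spin=[0,0,0],
)

```text
time: 13.05
tool_pos: [0.5837, 0.0995, 0.2104]
tool_rot: [3.141, -0.003, 0.165]
contact_force: [4.5, 0.8, 1.4]
opening: 0.055
grip_force: 2.6
```

Request:
arm_command(
  xyz=[
    [-2,-1,0],
    [-2,0,0],
    [-1,0,0],
    [0,0,0],
  ],
  spin=[0,0,0,0],
)

```text
time: 13.45
tool_pos: [0.5785, 0.0986, 0.2104]
tool_rot: [3.141, -0.003, 0.165]
contact_force: [5.3, 0.3, 2.2]
opening: 0.0549
grip_force: 2.5
```

Request:
arm_command(
  xyz=[
    [5,1,0],
    [10,2,0],
    [10,2,20],
    [0,0,40],
    [0,0,40],
    [0,0,20],
    [0,0,0],
  ],
  spin=[0,0,0,0,0,0,0],
)

```text
time: 14.15
tool_pos: [0.6032, 0.1038, 0.3326]
tool_rot: [3.141, -0.004, 0.165]
contact_force: [0.2, -0.0, -0.7]
opening: 0.0547
grip_force: 0.0
```

```bash
python3 blk.py pics/c8.png
```

```text
[603.2 103.8 332.6] [ 3.1 -0.   0.2] 0.05469619570339888
top 247 z [58.  62.2 66.5] ((97.54102325439453, 4.979907989501953), (106.37379455566406, 33.73359298706055), 89.74932861328125)
top post y [-84.7 -71.9 -44.1]
side 177 z [57.  61.9 66.6] ((99.21479797363281, -31.79489517211914), (70.49874114990234, 37.025421142578125), 87.84529113769531)
side post y [-87.7 -75.6 -43.4]
side post y [62.4 71.4 82.7]
```

View pics/c8.png

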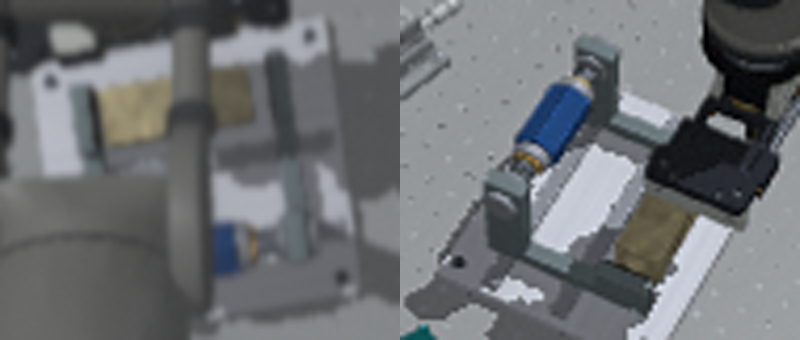

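The block now lies centred across the bed: in the left half it is at (175,105), between the jaws. The sleeve is free. Before pushing, I'll estimate the sleeve angle from its facet shading.

```bash
cat > ang.py <<'E'
from h import *; import pickle
from scipy.ndimage import gaussian_filter
def fit(c,o,yawd=9.4,ths=np.radians(np.arange(0,60,2.)),S=5):
    yaw=np.radians(yawd); ex=np.array([np.cos(yaw),np.sin(yaw),0]); ey=np.array([-ex[1],ex[0],0]); R=np.array([ex,ey,[0,0,1]])
    K=np.array([[c['fx'],0,c['cx']],[0,c['fy'],c['cy']],[0,0,1]]); M=c['world_from_camera']
    ctr=np.array([o[0]/1000,o[1]/1000,.11]); pc=(ctr-M[:3,3])@M[:3,:3]
    uv=np.array([K[0,2]+K[0,0]*pc[0]/-pc[2],K[1,2]-K[1,1]*pc[1]/-pc[2]]).astype(int)
    W=14; u0=uv-W; sub=(np.arange(2*W*S)+.5)/S-.5
    U,V=np.meshgrid(u0[0]+sub,u0[1]+sub)
    p=cv2.undistortPoints(np.stack([U,V],-1).reshape(-1,1,2),K,np.array(c['dist_coeffs'])).reshape(-1,2)
    d=np.c_[p[:,0],-p[:,1],-np.ones(len(p))]@M[:3,:3].T@R.T
    img=c['img'][u0[1]:u0[1]+2*W,u0[0]:u0[0]+2*W].astype(float).reshape(-1,3)
    res=[]
    for dx in(-2,0,2):
     for dz in(-2,0,2):
      org=R@(M[:3,3]-ctr)-np.array([dx,0,dz])/1000
      for th in ths:
        a=th+np.arange(6)*np.pi/3; N=np.c_[np.cos(a),0*a,-np.sin(a)]
        dn=d@N.T; t=(.017-org@N.T)/dn; t=np.where(dn<0,t,-1); f=t.argmax(1); tt=t.max(1)
        tex=np.where(dn>0,(.017-org@N.T)/np.where(dn>0,dn,1),9).min(1)
        P=org+d*tt[:,None]; hit=(tt<tex)&(abs(P[:,1])<.022)
        A=np.stack([((f==k)&hit).reshape(2*W,S,2*W,S).mean((1,3)) for k in range(6)],-1)
        w=A.sum(-1).ravel()>.99; B=A.reshape(-1,6)[w]; B=B[:,B.sum(0)>3]
        x,_,_,_=np.linalg.lstsq(B,img[w],rcond=None); res.append((np.sqrt(((img[w]-B@x)**2).mean()),round(np.degrees(th)),dx,dz,w.sum()))
    return sorted(res)[:6]
if __name__=='__main__':
    for n,o in(('top',(449.1,76.4)),('side',(451.9,77.2))):
        for r in fit(pickle.load(open(n+'0.pkl','rb')),o): print(n,*[round(float(v),2) for v in r])
E
python3 ang.py
```

```text
top 6.41 44.0 2.0 0.0 184.0
top 6.42 44.0 2.0 -2.0 183.0
top 6.52 44.0 2.0 2.0 186.0
top 6.57 46.0 2.0 -2.0 181.0
top 6.65 46.0 2.0 0.0 183.0
top 6.66 46.0 2.0 2.0 183.0
side 4.4 58.0 0.0 -2.0 122.0
side 4.79 56.0 0.0 -2.0 123.0
side 4.83 0.0 0.0 0.0 119.0
side 4.92 2.0 0.0 2.0 117.0
side 5.04 58.0 0.0 0.0 120.0
side 5.11 0.0 0.0 -2.0 120.0
```

Request:
arm_command(
  xyz=[
    [-15,-3,0],
    [-20,-4,0],
    [-20,-4,0],
    [-20,-3,0],
    [-20,-3,0],
    [-20,-3,0],
    [-14,-3,0],
    [0,0,-10],
    [0,0,-10],
    [0,0,0],
  ],
  spin=[0,0,0,0,0,0,0,0,0,0],
  jaw=-1,
  squeeze=40,
)

```text
time: 15.25
tool_pos: [0.4739, 0.0807, 0.3072]
tool_rot: [-3.141, 0.004, 0.165]
contact_force: [-0.1, -0.1, -0.5]
opening: 0.0003
grip_force: 0.0
```

```bash
cat > st.py <<'E'
from cell import *; import numpy as np
np.set_printoptions(suppress=True,precision=2)
s=observe(); p=s['tool_pos']*1000; q=p[:2]-[450.5,76.9]; a=np.radians(9.4); R=np.array([[np.cos(a),np.sin(a)],[-np.sin(a),np.cos(a)]])
print('t',s['time'],'clamp xy',R@q,'edge x',(R@q)[0]-11.3,'edge z',p[2]-288,'F clamp',R@s['contact_force'][:2],s['contact_force'][2])
E
python3 st.py
```

```text
t 15.25 clamp xy [23.68 -0.12] edge x 12.375365361128967 edge z 19.239467546497337 F clamp [-0.14 -0.07] -0.5298562422665855
```

Request:
arm_command(
  xyz=[
    [0.5,0,-1.5],
    [0,0,-1.5],
    [0,0,-1.5],
    [0,0,0],
  ],
  spin=[0,0,0,0],
)

```text
time: 15.65
tool_pos: [0.4745, 0.0807, 0.3051]
tool_rot: [3.142, 0.0, 0.165]
contact_force: [0.2, -0.1, 0.1]
opening: 0.0001
grip_force: 0.0
```

Request:
arm_command(
  xyz=[
    [0,0,-1],
    [0,0,0],
  ],
  spin=[0,0],
)

```text
time: 15.85
tool_pos: [0.4744, 0.0806, 0.3043]
tool_rot: [3.141, -0.0, 0.165]
contact_force: [-0.0, -0.3, 0.7]
opening: 0.0002
grip_force: 0.0
```

Request:
arm_command(
  xyz=[
    [0,0,-1],
    [0,0,0],
  ],
  spin=[0,0],
)

```text
time: 16.05
tool_pos: [0.4744, 0.0806, 0.3032]
tool_rot: [3.142, 0.0, 0.165]
contact_force: [-0.5, -0.3, 0.1]
opening: 0.0005
grip_force: 0.0
```

```bash
python3 st.py
```

```text
t 16.05 clamp xy [24.2  -0.21] edge x 12.89537576954017 edge z 15.204122375354075 F clamp [-0.57 -0.18] 0.09729723005201218
```

Edge at z +15.2 with no contact yet. Continuing in 1 mm steps.

Request:
arm_command(
  xyz=[
    [0,0,-1],
    [0,0,0],
  ],
  spin=[0,0],
)

```text
time: 16.25
tool_pos: [0.4744, 0.0806, 0.3021]
tool_rot: [3.142, 0.0, 0.165]
contact_force: [0.1, -0.4, -0.8]
opening: 0.0003
grip_force: 0.0
```

Request:
arm_command(
  xyz=[
    [0,0,-1],
    [0,0,0],
  ],
  spin=[0,0],
)

```text
time: 16.45
tool_pos: [0.4744, 0.0806, 0.3011]
tool_rot: [3.142, 0.0, 0.165]
contact_force: [0.1, 0.0, 0.3]
opening: 0.0005
grip_force: 0.0
```

Request:
arm_command(
  xyz=[
    [0,0,-1],
    [0,0,0],
  ],
  spin=[0,0],
)

```text
time: 16.65
tool_pos: [0.4745, 0.0806, 0.3003]
tool_rot: [3.141, -0.0, 0.165]
contact_force: [-0.1, 0.3, 1.3]
opening: 0.0005
grip_force: 0.6
```

Request:
arm_command(
  xyz=[
    [0,0,-1],
    [0,0,0],
  ],
  spin=[0,0],
)

```text
time: 16.85
tool_pos: [0.4746, 0.0806, 0.2997]
tool_rot: [3.141, -0.001, 0.165]
contact_force: [0.3, 0.2, 4.7]
opening: 0.0006
grip_force: 1.9
```

Contact came at z +12.4 with the edge at x≈13, which means the sleeve angle is about 0. I'll shift out for more leverage and follow the arc.

Request:
arm_command(
  xyz=[
    [0,0,3],
    [2.1,0.3,0],
    [0,0,-2],
    [0,0,-2],
    [0.7,0.1,-1.4],
    [0.7,0.1,-1.4],
    [0,0,0],
  ],
  spin=[0,0,0,0,0,0,0],
)

```text
time: 17.55
tool_pos: [0.4783, 0.0811, 0.2962]
tool_rot: [3.141, -0.002, 0.165]
contact_force: [-0.8, -0.1, 7.5]
opening: 0.0006
grip_force: 3.5
```

```bash
python3 st.py
```

```text
t 17.55 clamp xy [28.09 -0.35] edge x 16.791180797629828 edge z 8.181104947382721 F clamp [-0.76  0.03] 7.528945654990666
```

Request:
arm_command(
  xyz=[
    [0.6,0.1,-1.5],
    [0.5,0.1,-1.5],
    [0.3,0,-1.6],
    [0.2,0,-1.6],
    [0,0,-1.6],
    [0,0,-1.6],
    [0,0,0],
  ],
  spin=[0,0,0,0,0,0,0],
)

```text
time: 18.25
tool_pos: [0.4807, 0.0814, 0.2865]
tool_rot: [3.141, -0.004, 0.165]
contact_force: [5.6, 1.7, 2.4]
opening: 0.0009
grip_force: 3.1
```

```bash
python3 st.py
```

```text
t 18.25 clamp xy [30.49 -0.52] edge x 19.189288963036926 edge z -1.5038016037391344 F clamp [5.77 0.74] 2.387838045270507
```

Request:
arm_command(
  xyz=[
    [-0.3,0,-1.5],
    [-0.4,-0.1,-1.6],
    [-0.6,-0.1,-1.5],
    [-0.8,-0.1,-1.5],
    [-0.5,-0.1,-0.5],
    [0,0,0],
  ],
  spin=[0,0,0,0,0,0],
)

```text
time: 18.85
tool_pos: [0.4796, 0.0811, 0.2813]
tool_rot: [3.14, -0.011, 0.165]
contact_force: [10.1, 2.6, 7.2]
opening: 0.0008
grip_force: 5.5
```

```bash
python3 st.py
```

```text
t 18.85 clamp xy [29.4  -0.61] edge x 18.102861326749114 edge z -6.7009890251525235 F clamp [10.4   0.95] 7.182001323197291
```

Request:
arm_command(
  xyz=[
    [-1,-0.2,-0.3],
    [-1,-0.2,0],
    [-1,-0.2,0],
    [0,0,0],
  ],
  spin=[0,0,0,0],
)

```text
time: 19.25
tool_pos: [0.4783, 0.0808, 0.2815]
tool_rot: [3.141, -0.017, 0.164]
contact_force: [20.1, 5.9, 2.6]
opening: 0.0004
grip_force: 9.9
```

```bash
python3 st.py; python3 - <<'E'
from cell import *; from ang import *
print(observe()['tool_rot'])
for n,o in(('top',(449.1,76.4)),('side',(451.9,77.2))):
    c=read_camera(n); pickle.dump(c,open(n+'2.pkl','wb'))
    for r in fit(c,o)[:4]: print(n,*[round(float(v),2) for v in r])
E
```

```text
t 19.25 clamp xy [28.08 -0.67] edge x 16.784758335383223 edge z -6.507791690583872 F clamp [20.8   2.54] 2.566671158407734
[ 3.14050354 -0.01745992  0.16429491]
top 7.09 0.0 2.0 0.0 166.0
top 7.09 0.0 2.0 2.0 166.0
top 7.11 0.0 2.0 -2.0 165.0
top 7.15 6.0 2.0 -2.0 173.0
side 19.31 30.0 2.0 -2.0 116.0
side 19.39 32.0 2.0 -2.0 115.0
side 19.46 28.0 2.0 -2.0 113.0
side 19.52 34.0 2.0 -2.0 116.0
```

Request:
arm_command(
  xyz=[
    [-0.5,-0.1,-1.5],
    [-0.5,-0.1,-1.5],
    [-0.5,-0.1,-1.5],
    [0,0,-1.5],
    [0,0,0],
  ],
  spin=[0,0,0,0,0],
)

```text
time: 19.85
tool_pos: [0.4779, 0.0807, 0.2767]
tool_rot: [3.14, -0.022, 0.164]
contact_force: [21.4, 8.4, 7.8]
opening: -0.0
grip_force: 11.1
```

```bash
python3 st.py; python3 - <<'E'
from cell import *
print(observe()['tool_rot'])
E
```

```text
t 19.85 clamp xy [27.66 -0.69] edge x 16.358255712479266 edge z -11.329277951792221 F clamp [22.46  4.78] 7.8143405971968605
[ 3.14028896 -0.02198334  0.16405017]
```

Request:
arm_command(
  xyz=[
    [5,1,0],
    [5,1,0],
    [0,0,15],
    [0,0,15],
    [-6,-1,4],
    [-7,-1,0],
    [0,0,0],
    [0,0,0],
  ],
  spin=[0,0,0,0,0,0,0,0],
)

```text
time: 20.65
tool_pos: [0.4689, 0.08, 0.3064]
tool_rot: [-3.141, 0.002, 0.165]
contact_force: [0.6, -0.3, -0.6]
opening: 0.0004
grip_force: 0.0
```

```bash
cat >> st.py <<'E'
print('pitch',s['tool_rot'][1],'edge tip x',(R@q)[0]-11.3-178*s['tool_rot'][1])
E
python3 st.py; python3 - <<'E'
from cell import *; from ang import *
for n,o in(('side',(451.9,77.2)),):
    c=read_camera(n)
    for r in fit(c,o)[:4]: print(n,*[round(float(v),2) for v in r])
E
```

```text
t 20.65 clamp xy [18.62  0.05] edge x 7.321447755350942 edge z 18.420910783349996 F clamp [ 0.5 -0.4] -0.6457129402496179
pitch 0.0018002312323970315 edge tip x 7.00100659598427
side 18.75 14.0 -2.0 2.0 108.0
side 18.87 16.0 -2.0 2.0 106.0
side 19.02 16.0 -2.0 -2.0 105.0
side 19.03 20.0 -2.0 2.0 106.0
```

Request:
arm_command(
  xyz=[
    [1.5,0.2,-1],
    [0,0,-1],
    [0,0,0],
  ],
  spin=[0,0,0],
)

```text
time: 21.0
tool_pos: [0.4711, 0.0802, 0.3049]
tool_rot: [3.141, 0.0, 0.165]
contact_force: [1.0, -0.3, -0.5]
opening: 0.0003
grip_force: 0.0
```

Request:
arm_command(
  xyz=[
    [0,0,-0.7],
    [0,0,0],
  ],
  spin=[0,0],
)

```text
time: 21.2
tool_pos: [0.471, 0.0802, 0.3046]
tool_rot: [3.141, -0.0, 0.165]
contact_force: [-0.4, 0.1, 2.5]
opening: 0.0004
grip_force: 1.3
```

Request:
arm_command(
  xyz=[
    [0,0,-0.7],
    [0,0,0],
  ],
  spin=[0,0],
)

```text
time: 21.4
tool_pos: [0.4711, 0.0803, 0.3043]
tool_rot: [3.141, -0.001, 0.165]
contact_force: [0.5, -0.7, 5.6]
opening: 0.0001
grip_force: 3.3
```

Request:
arm_command(
  xyz=[
    [0,0,-0.7],
    [0,0,0],
  ],
  spin=[0,0],
)

```text
time: 21.6
tool_pos: [0.4712, 0.0803, 0.304]
tool_rot: [3.141, -0.002, 0.165]
contact_force: [-1.6, 1.6, 8.9]
opening: 0.0005
grip_force: 5.1
```

Request:
arm_command(
  xyz=[
    [0,0,-1],
    [0,0,-1],
    [0,0,0],
  ],
  spin=[0,0,0],
)

```text
time: 21.9
tool_pos: [0.4718, 0.0804, 0.303]
tool_rot: [3.141, -0.005, 0.165]
contact_force: [-0.1, 0.5, 15.6]
opening: -0.0
grip_force: 7.6
```

Request:
arm_command(
  xyz=[
    [0,0,-1],
    [0,0,-1],
    [0,0,0],
  ],
  spin=[0,0,0],
)

```text
time: 22.2
tool_pos: [0.4726, 0.0805, 0.3017]
tool_rot: [3.141, -0.008, 0.165]
contact_force: [2.2, 2.7, 17.1]
opening: 0.0007
grip_force: 8.8
```

```bash
python3 st.py
```

```text
t 22.2 clamp xy [22.37 -0.06] edge x 11.069767084432069 edge z 13.651478959735016 F clamp [2.63 2.32] 17.12829806089789
pitch -0.008427748264224988 edge tip x 12.569906275464117
```

Request:
arm_command(
  xyz=[
    [1.4,0.2,0],
    [1.3,0.2,-0.2],
    [0.8,0.1,-1.1],
    [0.8,0.1,-1.1],
    [0.6,0.1,-1.2],
    [0.6,0.1,-1.3],
    [0,0,0],
  ],
  spin=[0,0,0,0,0,0,0],
)

```text
time: 22.9
tool_pos: [0.4776, 0.0812, 0.2959]
tool_rot: [3.141, -0.006, 0.165]
contact_force: [2.8, 1.9, 11.3]
opening: 0.0005
grip_force: 5.9
```

```bash
python3 st.py
```

```text
t 22.9 clamp xy [27.49 -0.15] edge x 16.19430652975621 edge z 7.881381247157037 F clamp [3.08 1.42] 11.251044060185446
pitch -0.005934753110583779 edge tip x 17.250692583440124
```

Request:
arm_command(
  xyz=[
    [0,0,-1.4],
    [0,0,-1.4],
    [0,0,-1.4],
    [-0.2,0,-1.4],
    [0,0,0],
  ],
  spin=[0,0,0,0,0],
)

```text
time: 23.4
tool_pos: [0.4785, 0.0814, 0.2908]
tool_rot: [3.141, -0.01, 0.165]
contact_force: [6.7, 3.0, 10.4]
opening: 0.0002
grip_force: 6.2
```

```bash
python3 st.py
```

```text
t 23.4 clamp xy [28.33 -0.15] edge x 17.03014273623224 edge z 2.816815321573017 F clamp [7.12 1.9 ] 10.411139801302753
pitch -0.010140434060575076 edge tip x 18.835139999014604
```

Request:
arm_command(
  xyz=[
    [-0.4,0,-1.1],
    [-0.4,-0.1,-1.1],
    [-0.5,-0.1,-1.1],
    [0,0,0],
  ],
  spin=[0,0,0,0],
)

```text
time: 23.8
tool_pos: [0.478, 0.0813, 0.288]
tool_rot: [3.141, -0.014, 0.165]
contact_force: [10.0, 4.0, 9.8]
opening: 0.0002
grip_force: 7.0
```

```bash
python3 st.py
```

```text
t 23.8 clamp xy [27.88 -0.15] edge x 16.583075862939662 edge z 0.037058007701091356 F clamp [10.54  2.34] 9.772670484441933
pitch -0.013701968508463835 edge tip x 19.022026257446225
```

Request:
arm_command(
  xyz=[
    [-0.8,-0.1,-1],
    [-0.8,-0.1,-1],
    [-0.8,-0.1,-1],
    [-0.8,-0.1,-0.8],
    [0,0,0],
  ],
  spin=[0,0,0,0,0],
)

```text
time: 24.3
tool_pos: [0.4765, 0.0811, 0.2851]
tool_rot: [3.14, -0.021, 0.164]
contact_force: [16.4, 7.6, 9.3]
opening: 0.0004
grip_force: 9.7
```

```bash
python3 st.py
```

```text
t 24.3 clamp xy [26.39 -0.07] edge x 15.086683376586183 edge z -2.876354807596499 F clamp [17.43  4.77] 9.348697454961634
pitch -0.02051475680729986 edge tip x 18.73831008828556
```

Request:
arm_command(
  xyz=[
    [-1,-0.2,-0.9],
    [-1,-0.2,-0.9],
    [-1,-0.2,-0.9],
    [-1,-0.1,-0.9],
    [0,0,0],
  ],
  spin=[0,0,0,0,0],
)

```text
time: 24.8
tool_pos: [0.4746, 0.0808, 0.2824]
tool_rot: [3.14, -0.029, 0.164]
contact_force: [24.3, 10.4, 6.3]
opening: 0.0003
grip_force: 13.8
```

```bash
python3 st.py
```

```text
t 24.8 clamp xy [24.46 -0.1 ] edge x 13.161055753222666 edge z -5.562885670042192 F clamp [25.7   6.32] 6.331547635371546
pitch -0.028597295797426092 edge tip x 18.251374405164512
```

Request:
arm_command(
  xyz=[
    [8,1,0],
    [8,1,0],
    [2,0,15],
    [0,0,15],
    [-3,0,3],
    [-3,-1,0],
    [0,0,0],
    [0,0,0],
  ],
  spin=[0,0,0,0,0,0,0,0],
)

```text
time: 25.6
tool_pos: [0.4794, 0.0807, 0.3101]
tool_rot: [-3.141, 0.002, 0.165]
contact_force: [-0.2, 1.2, -0.1]
opening: 0.0005
grip_force: 0.0
```

```bash
python3 st.py
```

```text
t 25.6 clamp xy [29.1 -1. ] edge x 17.798590353063727 edge z 22.10908149965968 F clamp [-0.04  1.25] -0.062158199291360794
pitch 0.001593082558435155 edge tip x 17.51502165766227
```

Request:
arm_command(
  xyz=[
    [-5,0,0],
    [0,0,-3],
    [0,0,-3],
    [0,0,-1],
    [0,0,0],
  ],
  spin=[0,0,0,0,0],
)

```text
time: 26.1
tool_pos: [0.4748, 0.0807, 0.3035]
tool_rot: [-3.142, 0.001, 0.165]
contact_force: [-0.3, -0.1, -0.1]
opening: 0.0005
grip_force: 0.0
```

```bash
python3 st.py
```

```text
t 26.1 clamp xy [24.56 -0.17] edge x 13.256871895650818 edge z 15.545724051666298 F clamp [-0.26 -0.02] -0.12174640969859915
pitch 0.0005376469095854652 edge tip x 13.161170745744606
```

Request:
arm_command(
  xyz=[
    [0,0,-1],
    [0,0,-1],
    [0,0,0],
  ],
  spin=[0,0,0],
)

```text
time: 26.4
tool_pos: [0.4748, 0.0807, 0.3018]
tool_rot: [3.142, 0.0, 0.165]
contact_force: [0.3, -0.1, 0.3]
opening: 0.0006
grip_force: 0.1
```

```bash
python3 st.py
```

```text
t 26.4 clamp xy [24.56 -0.17] edge x 13.264999631647427 edge z 13.759275677932465 F clamp [ 0.3  -0.15] 0.27926725726456086
pitch 5.79265401219331e-05 edge tip x 13.254688707505723
```

Request:
arm_command(
  xyz=[
    [0,0,-1],
    [0,0,-1],
    [0,0,-1],
    [0,0,0],
  ],
  spin=[0,0,0,0],
)

```text
time: 26.8
tool_pos: [0.475, 0.0808, 0.3001]
tool_rot: [3.141, -0.002, 0.165]
contact_force: [-2.1, 0.4, 10.1]
opening: 0.0005
grip_force: 4.5
```

Request:
arm_command(
  xyz=[
    [0.8,0.1,-1.1],
    [0.8,0.1,-1.1],
    [0,0,0],
  ],
  spin=[0,0,0],
)

```text
time: 27.1
tool_pos: [0.4767, 0.081, 0.298]
tool_rot: [3.141, -0.003, 0.165]
contact_force: [-1.6, 0.8, 10.9]
opening: 0.0005
grip_force: 4.4
```

```bash
python3 st.py
```

```text
t 27.1 clamp xy [26.54 -0.22] edge x 15.243382346490215 edge z 9.966937219313138 F clamp [-1.42  1.07] 10.897499315815324
pitch -0.0025393962495530165 edge tip x 15.695394878910651
```

Request:
arm_command(
  xyz=[
    [0.5,0.1,-1.2],
    [0.4,0.1,-1.3],
    [0,0,0],
  ],
  spin=[0,0,0],
)

```text
time: 27.4
tool_pos: [0.4779, 0.0812, 0.2956]
tool_rot: [3.141, -0.004, 0.165]
contact_force: [-0.9, 0.7, 10.1]
opening: 0.0005
grip_force: 4.2
```

```bash
python3 st.py
```

```text
t 27.4 clamp xy [27.74 -0.2 ] edge x 16.444682682617785 edge z 7.637636911682648 F clamp [-0.78  0.88] 10.079924428448805
pitch -0.003717350041742451 edge tip x 17.106370990047942
```

Request:
arm_command(
  xyz=[
    [0,0,-1.3],
    [0,0,-1.3],
    [0,0,0],
  ],
  spin=[0,0,0],
)

```text
time: 27.7
tool_pos: [0.4785, 0.0813, 0.2934]
tool_rot: [3.141, -0.006, 0.165]
contact_force: [1.6, 1.1, 9.7]
opening: 0.0005
grip_force: 4.9
```

```bash
python3 st.py
```

```text
t 27.7 clamp xy [28.35 -0.26] edge x 17.048335515840037 edge z 5.403617866155059 F clamp [1.74 0.8 ] 9.673591951003521
pitch -0.006302202192223438 edge tip x 18.17012750605581
```

Request:
arm_command(
  xyz=[
    [-0.2,0,-1.2],
    [-0.2,0,-1.2],
    [0,0,0],
  ],
  spin=[0,0,0],
)

```text
time: 28.0
tool_pos: [0.4786, 0.0813, 0.2914]
tool_rot: [3.141, -0.008, 0.165]
contact_force: [4.5, 1.8, 10.8]
opening: 0.0007
grip_force: 5.4
```

Request:
arm_command(
  xyz=[
    [-0.3,0,-1.1],
    [-0.3,-0.1,-1.1],
    [0,0,0],
  ],
  spin=[0,0,0],
)

```text
time: 28.3
tool_pos: [0.4785, 0.0813, 0.29]
tool_rot: [3.14, -0.011, 0.165]
contact_force: [4.3, 2.2, 15.5]
opening: 0.0004
grip_force: 7.3
```

```bash
python3 st.py
```

```text
t 28.3 clamp xy [28.37 -0.27] edge x 17.070701432714678 edge z 1.9719905735958037 F clamp [4.56 1.5 ] 15.493772595986906
pitch -0.010816546558624296 edge tip x 18.996046720149803
```

Request:
arm_command(
  xyz=[
    [-0.5,-0.1,-1.1],
    [-0.5,-0.1,-1.1],
    [0,0,0],
  ],
  spin=[0,0,0],
)

```text
time: 28.6
tool_pos: [0.4787, 0.0811, 0.2877]
tool_rot: [3.14, -0.015, 0.165]
contact_force: [11.8, 3.1, 9.3]
opening: 0.0005
grip_force: 5.7
```

```bash
python3 st.py
```

```text
t 28.6 clamp xy [28.49 -0.49] edge x 17.18882300977725 edge z -0.3024278371966034 F clamp [12.16  1.15] 9.272042819397958
pitch -0.014873116890405935 edge tip x 19.836237816269506
```

Request:
arm_command(
  xyz=[
    [-0.6,-0.1,-1.1],
    [-0.6,-0.1,-1.1],
    [0,0,0],
  ],
  spin=[0,0,0],
)

```text
time: 28.9
tool_pos: [0.4783, 0.0809, 0.286]
tool_rot: [3.14, -0.018, 0.165]
contact_force: [12.7, 3.3, 9.1]
opening: 0.0003
grip_force: 7.1
```

```bash
python3 st.py
```

```text
t 28.9 clamp xy [28.06 -0.62] edge x 16.75565970372575 edge z -1.9677270349843639 F clamp [13.04  1.15] 9.140976389576684
pitch -0.017931176292025564 edge tip x 19.9474090837063
```

Request:
arm_command(
  xyz=[
    [6,1,0],
    [6,1,0],
    [0,0,14],
    [0,0,15],
    [-6,-1,0],
    [-8,-1,0],
    [0,0,0],
    [0,0,0],
  ],
  spin=[0,0,0,0,0,0,0,0],
)

```text
time: 29.7
tool_pos: [0.4716, 0.0806, 0.3109]
tool_rot: [-3.141, 0.001, 0.165]
contact_force: [-0.3, -0.3, -0.5]
opening: 0.0003
grip_force: 0.0
```

```bash
python3 st.py
```

```text
t 29.7 clamp xy [21.39  0.21] edge x 10.086150604112841 edge z 22.91347445099109 F clamp [-0.3  -0.22] -0.45814314721756544
pitch 0.0014141548919825997 edge tip x 9.83443103333994
```

Request:
arm_command(
  xyz=[
    [-1,0,-3],
    [0,0,-2],
    [0,0,-1],
    [0,0,-1],
    [0,0,0],
  ],
  spin=[0,0,0,0,0],
)

```text
time: 30.2
tool_pos: [0.4712, 0.0806, 0.3045]
tool_rot: [3.141, -0.0, 0.165]
contact_force: [0.7, 0.4, 0.2]
opening: 0.0003
grip_force: 0.4
```

Request:
arm_command(
  xyz=[
    [0,0,-1],
    [0,0,-1],
    [0,0,0],
  ],
  spin=[0,0,0],
)

```text
time: 30.5
tool_pos: [0.4714, 0.0806, 0.3029]
tool_rot: [3.141, -0.002, 0.165]
contact_force: [2.0, 0.2, 4.4]
opening: 0.0002
grip_force: 1.9
```

Request:
arm_command(
  xyz=[
    [0,0,-1],
    [0,0,-1],
    [0,0,0],
  ],
  spin=[0,0,0],
)

```text
time: 30.8
tool_pos: [0.4718, 0.0807, 0.3015]
tool_rot: [3.141, -0.004, 0.165]
contact_force: [2.8, 0.0, 6.8]
opening: 0.0004
grip_force: 3.3
```

```bash
python3 st.py
```

```text
t 30.8 clamp xy [21.67  0.24] edge x 10.365524271448233 edge z 13.516777626330907 F clamp [ 2.76 -0.41] 6.791831112700975
pitch -0.003720427610751642 edge tip x 11.027760386162026
```

Request:
arm_command(
  xyz=[
    [0,0,8],
    [0,0,25],
    [0,10,30],
    [-5,25,30],
    [-5,35,20],
    [-5,35,0],
    [-5,35,0],
    [0,35,0],
    [0,35,0],
    [0,25,0],
    [0,0,0],
  ],
  spin=[0,0,0,0,0,0,0,0,0,0,0],
)

```text
time: 31.9
tool_pos: [0.4502, 0.318, 0.4129]
tool_rot: [3.142, 0.002, 0.169]
contact_force: [0.9, -0.1, 0.5]
opening: 0.0007
grip_force: 0.0
```

```bash
python3 blk.py pics/c9.png; python3 - <<'E'
from cell import *; from ang import *
for n,o in(('top',(449.1,76.4)),('side',(451.9,77.2))):
    c=read_camera(n); pickle.dump(c,open(n+'3.pkl','wb'))
    for r in fit(c,o)[:4]: print(n,*[round(float(v),2) for v in r])
E
```

```text
[450.2 318.  412.9] [3.1 0.  0.2] 0.0006630544041892973
top 395 z [57.5 62.2 67.5] ((97.70574951171875, 0.7662696838378906), (108.61250305175781, 33.825653076171875), 89.5864486694336)
top post y [-73.2 -63.  -50.7]
top post y [53.7 62.7 75.1]
side 340 z [57.3 61.7 66.8] ((99.18807220458984, -1.3582267761230469), (39.30229949951172, 113.96781158447266), 0.10021719336509705)
side post y [-71.9 -64.5 -50.6]
side post y [48.4 61.  69.5]
top 7.1 48.0 2.0 2.0 181.0
top 7.1 50.0 2.0 2.0 178.0
top 7.14 50.0 2.0 -2.0 177.0
top 7.16 50.0 2.0 0.0 178.0
side 3.01 18.0 0.0 0.0 104.0
side 3.32 16.0 0.0 0.0 105.0
side 3.35 28.0 -2.0 -2.0 111.0
side 3.39 18.0 0.0 -2.0 104.0
```

View pics/c9.png

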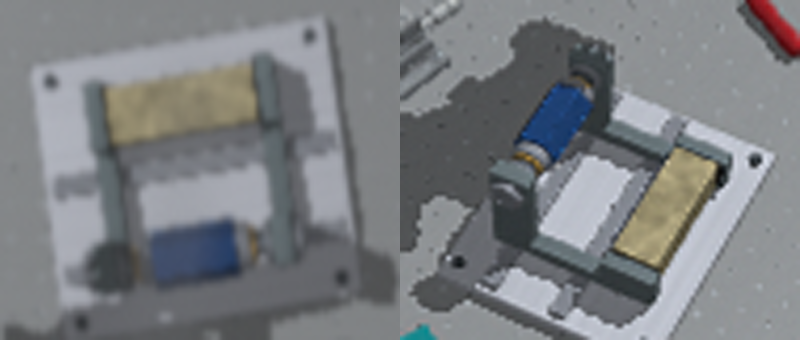

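The picture shows both jaws touching the block's ends at (100,115) and (262,90), with the block straight and centred. I'll go back for one more firm push to make sure it is tight.

Request:
arm_command(
  xyz=[
    [3,-20,0],
    [3,-35,0],
    [4,-35,0],
    [4,-35,0],
    [4,-35,0],
    [4,-35,0],
    [4,-30,0],
    [3,-11,-20],
    [0,0,-30],
    [0,0,-30],
    [0,0,-20],
    [0,0,-7],
    [0,0,0],
    [0,0,0],
  ],
  spin=[0,0,0,0,0,0,0,0,0,0,0,0,0,0],
)

```text
time: 33.5
tool_pos: [0.4803, 0.0793, 0.3076]
tool_rot: [3.141, -0.002, 0.165]
contact_force: [0.8, -0.9, 0.9]
opening: 0.0004
grip_force: 0.0
```

```bash
python3 st.py
```

```text
t 33.5 clamp xy [29.84 -2.52] edge x 18.53694704129423 edge z 19.600104283339533 F clamp [ 0.61 -1.02] 0.8582238450182611
pitch -0.0016128953819150027 edge tip x 18.824042419275102
```

Request:
arm_command(
  xyz=[
    [-1.2,2,-4],
    [0,0,-4],
    [0,0,-4],
    [0,0,-2],
    [0,0,0],
  ],
  spin=[0,0,0,0,0],
)

```text
time: 34.0
tool_pos: [0.4792, 0.0817, 0.2927]
tool_rot: [3.141, -0.001, 0.165]
contact_force: [0.2, 1.3, 2.0]
opening: 0.0006
grip_force: 1.0
```

Request:
arm_command(
  xyz=[
    [0,0,-1.5],
    [-0.5,-0.1,-1],
    [-0.5,-0.1,-1],
    [0,0,0],
  ],
  spin=[0,0,0,0],
)

```text
time: 34.4
tool_pos: [0.4791, 0.0816, 0.2907]
tool_rot: [3.141, -0.006, 0.165]
contact_force: [4.1, 0.5, 11.0]
opening: 0.0004
grip_force: 4.5
```

```bash
python3 st.py
```

```text
t 34.4 clamp xy [28.97 -0.07] edge x 17.666219955192766 edge z 2.6838834456859786 F clamp [ 4.11 -0.18] 10.968461509899448
pitch -0.005838454740534571 edge tip x 18.705464899007918
```

Request:
arm_command(
  xyz=[
    [-1.2,-0.2,-0.8],
    [-1.2,-0.2,-0.8],
    [0,0,0],
  ],
  spin=[0,0,0],
)

```text
time: 34.7
tool_pos: [0.4779, 0.0814, 0.2905]
tool_rot: [3.141, -0.012, 0.165]
contact_force: [6.2, 3.0, 16.1]
opening: 0.0005
grip_force: 7.6
```

```bash
python3 st.py
```

```text
t 34.7 clamp xy [27.75 -0.08] edge x 16.45323876816947 edge z 2.5068253743102673 F clamp [6.56 1.94] 16.05287476470236
pitch -0.011628773125614167 edge tip x 18.523160384528794
```

Request:
arm_command(
  xyz=[
    [-1.2,-0.2,-0.8],
    [-1.2,-0.2,-0.8],
    [0,0,0],
  ],
  spin=[0,0,0],
)

```text
time: 35.0
tool_pos: [0.4768, 0.0812, 0.2902]
tool_rot: [3.14, -0.017, 0.165]
contact_force: [9.1, 5.2, 20.7]
opening: 0.0005
grip_force: 10.7
```

```bash
python3 st.py
```

```text
t 35.0 clamp xy [26.62 -0.07] edge x 15.320923173758231 edge z 2.244704433297102 F clamp [9.79 3.7 ] 20.662958025223
pitch -0.017353186298571632 edge tip x 18.40979033490398
```

Request:
arm_command(
  xyz=[
    [-1.2,-0.2,-0.8],
    [-1.2,-0.2,-0.8],
    [0,0,0],
    [0,0,0],
  ],
  spin=[0,0,0,0],
)

```text
time: 35.4
tool_pos: [0.4757, 0.081, 0.29]
tool_rot: [3.14, -0.023, 0.164]
contact_force: [11.7, 6.5, 27.4]
opening: 0.0002
grip_force: 13.7
```

```bash
python3 st.py
```

```text
t 35.4 clamp xy [25.53 -0.07] edge x 14.228770224591823 edge z 1.9856958447266493 F clamp [12.56  4.46] 27.446589376251424
pitch -0.023077389024560357 edge tip x 18.336545470963568
```

The sleeve stalls at about 0.48 N·m against roughly 0.18 when turning freely, so the block is clamped tight. Backing off.

Request:
arm_command(
  xyz=[
    [2.4,0.4,2],
    [4,0.7,3],
    [6,1,3],
    [2,0,10],
    [0,0,30],
    [0,0,40],
    [0,10,40],
    [-5,30,0],
    [-5,35,0],
    [-5,35,0],
    [-5,35,0],
    [0,35,0],
    [0,0,0],
    [0,0,0],
  ],
  spin=[0,0,0,0,0,0,0,0,0,0,0,0,0,0],
)

```text
time: 36.8
tool_pos: [0.4646, 0.2627, 0.4118]
tool_rot: [3.141, 0.002, 0.167]
contact_force: [1.0, 0.4, 0.4]
opening: 0.0
grip_force: 0.0
```

```bash
python3 blk.py pics/c10.png; python3 - <<'E'
from cell import *; from ang import *
for r in fit(read_camera('side'),(451.9,77.2))[:3]: print(*[round(float(v),2) for v in r])
E
```

```text
[464.6 262.7 411.8] [3.1 0.  0.2] 1.7556422270028087e-05
top 400 z [57.8 62.3 66.9] ((97.21984100341797, 0.8903617858886719), (109.13249206542969, 33.21678161621094), 89.61518859863281)
top post y [-71.4 -63.4 -52.6]
top post y [52.8 64.1 73. ]
side 344 z [57.2 62.5 66.7] ((98.98167419433594, -0.8225326538085938), (38.71220016479492, 113.66986846923828), 0.4695589542388916)
side post y [-74.8 -64.9 -42.8]
side post y [53.9 60.6 74.6]
10.62 6.0 -2.0 -2.0 115.0
10.73 2.0 -2.0 -2.0 116.0
10.78 30.0 -2.0 -2.0 112.0
```

The block is flat, centred and clamped, and the robot is clear of everything. Handing in.

```bash
python3 -c "
from cell import *
print(hand_in())"
```

```text
the job is handed in; nothing more can be done
None
```

I laid the brass block on the bed, let go of it, and turned the sleeve until it stalled with both jaws against the block; the job is handed in (no verdict was shown), with the block measuring flat and centred and the arm clear.

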